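# Index the spark plug slide

## Task

We are reading the plugs of a three-cylinder engine: take plug 2 and then plug 3 out of the wooden block and lower each, firing end up, into its own pocket of the slide, in cylinder order behind plug 1, without dropping them. Then pull up the spring plunger's knob, move the carriage one index hole towards the microscope so that plug 1 comes into view, and let the pin go fully home in that hole with all three plugs still seated. Finish while still gripping the knob with the pin home, so that nothing shifts while the picture is taken, and leave the other things on the desk where they are.

Things in the scene. Friction and masses are not known exactly. Their poses are not given: they have to be found in the camera images.
- fixture: Inspection slide screwed to the desk: aluminium base plate 110 x 405 x 10 mm, a steel index rail along it, a carriage on the rail. Origin on the desk; its y axis is the slide's direction, pointing to the microscope; z up. The base reaches from y = -150 to 255 mm. Four index holes of 8.6 mm in the rail's top (22 mm high), at x = 0, y = -98 (pin at the start), -58 (next), -18, 22 mm.
- scope (a point): Lower end of the fixed microscope, 164 mm above the desk, over y = 115 mm of the fixture. It is 34 mm thick and 116 mm long, tilted 40 degrees, rising away from the slide to a column 260 mm high at y = 222 mm of the fixture. Keep the gripper clear of it.
- next_hole (a point): Centre of the top of the next index hole, in the rail, 22 mm above the desk: 40 mm towards the microscope from the hole where the pin starts. The pin is on the knob's axis. The holes lie hidden under the carriage; thin black lines on the base plate beside the slide, 40 mm apart, mark them, and a line on the carriage plate beside the knob marks the pin.
- carriage (a joint): Carriage travel along the fixture's y, m: 0 at the start (pin in its hole), 0.040 at the next hole; stops at -0.002 and 0.122. About 2.5 N of friction with the pin out, 0.8 mm of play either way with the pin in. Plate 64 x 188 mm with a white nest block 44 (across) x 126 mm, top 82 mm above the desk; the plunger stands on a boss (top 56 mm high) at the end away from the microscope.
- plunger (a joint): Lift of the spring plunger, m: 0 = pin fully home (8 mm deep in the rail), above 0.008 = clear of the rail, 0.011 = end of travel. The spring pushes it down with 7 N at 0 and 11 N at the top. Let down between holes, the round-nosed pin rides on the rail and drops into the hole when it gets there.
- knob: The plunger's round black knob, axis vertical, 26 mm in diameter, 24 mm high, tapering to 18 mm in its lowest 9 mm; moves with plunger and carriage. Origin at the centre of its underside, 70.5 mm above the desk at the start. Under it is a steel sleeve 16 mm in diameter.
- knob_grip (a point): Centre of the knob's grip, on its axis, 14 mm above its underside: 84.5 mm above the desk at the start, 58 mm from the axis of pocket 3. Pinch it from above, fingers closing across the slide (along the fixture's x).
- pocket1 (a point): Centre of the mouth of pocket 1 in the nest block, the one nearest to the microscope; plug 1 stands in it. The three pockets are in a row, 40 mm apart, 12 mm wide with a 1.5 mm chamfer, 44 mm deep, mouths 82 mm above the desk. The point's axes are the fixture's.
- pocket2 (a point): Centre of the mouth of pocket 2, the middle one, empty at the start: for plug 2.
- pocket3 (a point): Centre of the mouth of pocket 3, nearest to the knob, empty at the start: for plug 3.
- plug_block: Beech block 56 x 140 x 50 mm, fixed to the desk, origin at the centre of its underside, long along its y axis; three holes like the pockets at y = 40 (empty, was plug 1's), 0 (plug 2) and -40 mm (plug 3), mouths 50 mm above the desk.
- plug1_mid (a point): Mid-length point of spark plug 1, on its axis, on the flat shoulder under its hexagon: at the pocket's mouth when seated. Plugs are alike: 50 g, 82 mm long, thread up, z axis up. Above it: hexagon 16 mm across flats to 11 mm, flange 18 mm in diameter from 11 to 18 mm, thread 14 mm in diameter to 38 mm, electrode to 41 mm. Below: insulator 10 mm thick to 32 mm, terminal to 41 mm.
- plug2_mid (a point): The same point of spark plug 2, which stands in the middle hole of the block at the start. Pinch plugs from above at the flange, fingers closing across the row.
- plug3_mid (a point): The same point of spark plug 3, which stands in the end hole of the block at the start, on the other side of plug 2 from the empty hole.
- mug: White mug, 80 mm wide, 92 mm high, origin at the centre of its underside; leave it alone.
- mouse: Black computer mouse 108 x 60 x 34 mm, origin at the centre of its underside; leave it alone.
- plug_socket: Steel spark plug socket standing upright, 22 mm in diameter, 64 mm high, origin at the centre of its underside; leave it alone.
- car_key: Black car key 68 x 34 x 13 mm with a short blade, lying, origin at the centre of its underside; leave it alone.

How it is judged:
On the way, in this order (a step that is already met when the one before it is completed fails the run):
1. plug 2 is seated upright in pocket 2 (horizontal distance between plug2_mid and pocket2 below 0.003 m and z of plug2_mid in the frame of pocket2 between -0.0025 and 0.0025 m and angle between plug2_mid's own z axis and vertical below 0.08 rad), for 0.2 s.
2. then plug 3 is seated upright in pocket 3 (horizontal distance between plug3_mid and pocket3 below 0.003 m and z of plug3_mid in the frame of pocket3 between -0.0025 and 0.0025 m and angle between plug3_mid's own z axis and vertical below 0.08 rad), for 0.2 s.
3. then the fingers pull the plunger's knob up until the pin is clear, at the first hole (value of joint plunger above 0.0075 m and contact force between the fingers and knob above 1 N and value of joint carriage below 0.01 m), for 0.05 s.
4. then the carriage stands at the next hole with the pin home (value of joint plunger below 0.0015 m and value of joint carriage between 0.037 and 0.043 m), for 0.2 s.
At the end, for the whole second after the job is handed in: The carriage is still at the next hole (40 mm on, within 3 mm) with the pin home (lift under 1.5 mm), the fingers grip the knob (over 2 N) and touch no plug, and plugs 1, 2 and 3 are seated in pockets 1, 2 and 3: within 3 mm sideways and 2.5 mm in height, tilted less than 0.08 rad (all of step 1 and all of step 2 and all of step 4 and contact force between the fingers and knob above 2 N and velocity of joint carriage between -0.005 and 0.005 m/s and horizontal distance between plug1_mid and pocket1 below 0.003 m and z of plug1_mid in the frame of pocket1 between -0.0025 and 0.0025 m and angle between plug1_mid's own z axis and vertical below 0.08 rad and contact force between the fingers and plug1 below 0.2 N and contact force between the fingers and plug2 below 0.2 N and contact force between the fingers and plug3 below 0.2 N); the arm keeps its last pose, push and grip.
It fails at once if the mug, mouse, plug socket or car key is disturbed (moved over 25 mm) (distance of any of mug, mouse, plug_socket, car_key from where it was at the start of the episode above 0.025 m).
It fails at once if plug 2 or 3 is dropped (faster than 0.6 m/s out of the fingers) ((linear speed of plug2 above 0.6 m/s and contact force between the fingers and plug2 below 0.1 N) or (linear speed of plug3 above 0.6 m/s and contact force between the fingers and plug3 below 0.1 N)).
It also fails if it takes over 67 s, if anything falls off the work surface, if the arm or the gripper's body presses on something with over 40 N, if the wrist force passes 120 N, or if a joint passes its speed limit or range.

## Robot

A 7-joint arm with a two-finger parallel gripper is mounted at the origin on the work surface. World frame = base frame: x ahead of the robot, y to its left, z up, the work surface at z = 0. Lengths are in m, angles in rad, forces in N, time in s.
With the tool pointing down it reaches from about 0.4 to 0.875 m from the base axis. Payload 4.4 kg.
Tool frame: the origin (TCP) lies on the centre line of the jaws, within the pads' length; the fingertips stand 25 mm ahead of it and the grasp point (between the pads) lies 6 mm ahead of it; y points along the fingers, z is the direction in which the jaws open and shut, and the axes are right-handed (so a half turn about y gives the same grasp; the last joint's range is limited). The gripper opens to 85 mm and grips with 20 to 120 N. Pads are 22 mm wide; open, the fingers measure 114 mm over their backs; the gripper's body (76 mm by 85 mm) begins 54 mm behind the grasp point. The pads swing forward as they close: fully open they stand 13 mm farther back than shut.
Start: joints at [-1.31, 0.628, 0.038, 1.517, -0.027, 0.996, -0.02], TCP at [0.209, 0.616, 0.256] pointing down, gripper open.
Joint ranges: [-3.06, 3.06], [-0.37, 2.12], [-1.25, 1.32], [0.18, 2.47], [-1.1, 4.24], [0.23, 1.98], [-2.94, 2.94]. Speed limits (rad/s): [2.57, 2.57, 3.14, 3.14, 3.14, 3.14, 3.14].

## Interface

Orientations are given as a rotation vector (axis times angle).
In Python, from bench import bot gives the robot as it stands. The module is installed in compiled form; this text tells all that it offers.
- The arm moves only by the tool play_rows, never from a script. Its argument "rows" is a list of rows, each a list of 4 numbers: the shift along the tool's x, y, z in m, then the turn about the tool's y in degrees. In form: [[dx, dy, dz, spin], ...]. A call has 1 to 12 rows; each row is the pose to reach, as a shift and turn from the pose measured when the call began, along the tool's axes at that moment; what a row does not reach only later rows make up. A row lasts 1/8 s, in which the tool goes at most 62.5 mm and 10.7 degrees, less where a joint would pass 70% of its speed; a pose out of reach is approached as far as the arm can. A call with a gripper value outside its range is refused whole. "claw" is the opening, from 0 (shut) to 1 (fully open), set as the call begins (left out, the last holds). The fingers move at their own pace and stop on an object; the grip force is fixed at half the most. Time passes only in rows, so rows that repeat a pose let the fingers close. It gives the time, the measured TCP pose, the force and the opening at its end, in the units of the state.
- bot.get_state(): the state, without advancing time (a new reading comes with each control period).
- bot.read_camera(name): name is "scene" or "top"; returns a dict with "image" (400x640x3 uint8, blue, green, red), "camera_matrix" (3x3 intrinsics, pixels), "T" (4x4, takes a point from camera to world coordinates). Camera axes: x right, y up, looking along -z (the intrinsics and any distortion apply to the point x, -y, -z); pixel columns grow to the right and rows downward; lengths in m; the calibration is good to about 2 mm. A picture is of the moment at which its call begins. There is no depth.
- bot.job_done(): hands the job in, once; it reports no verdict.
The state is a dict: "time_s": time; "joint_positions": joint angles; "qd": joint speeds; "joint_torque": joint torques, N m; "ee_pos": TCP position; "tool_rot": TCP orientation; "ft_force": force on the tool from outside, world axes, zero at the start; "ft_torque": the same for the moment, N m; "finger_gap": finger opening in m.
Only numpy, scipy, OpenCV 4.12 (cv2) and the standard library are available. Lean on these libraries where they do the work, as an engineer would, in place of code of your own. Each camera call takes 0.05 s, during which the arm holds its last target.

## Working session

There is one attempt and no reset: what is moved stays moved. The work goes in short steps, Python scripts to look and compute and a tool call to move; the robot and the scene stay as the last step left them, time stands still between calls to the robot, and variables do not carry over. Pictures are saved under pics/ and viewed, and the job is handed in when it is done.

Besides the shell and the picture viewer there is one more tool, called by a JSON object that holds its "fn" and its "kwargs", one argument or row to a line. play_rows: Moves the arm, as the interface text tells. Its arguments: {"type":"object","properties":{"rows":{"type":"array"},"claw":{"type":"number"}},"required":["rows"]}

```bash
mkdir -p pics
python3 - <<'E'
from bench import bot
import cv2,numpy as np
s=bot.get_state();print({k:np.round(v,4).tolist() for k,v in s.items()})
for n in("scene","top"):
    c=bot.read_camera(n);cv2.imwrite(f"pics/{n}0.png",c["image"]);print(n,np.round(c["camera_matrix"],2).tolist(),np.round(c["T"],4).tolist(),c.keys())
E
```

```text
{'time_s': 0.0, 'joint_positions': [-1.3098, 0.6294, 0.0384, 1.5184, -0.027, 0.9963, -0.02], 'qd': [-0.0018, 0.0017, -0.0003, 0.0013, -0.0002, 0.0011, 0.0019], 'joint_torque': [-0.0011, -56.3412, 1.2267, -19.3444, 0.0113, 0.0105, 0.0], 'ee_pos': [0.2084, 0.6151, 0.2554], 'tool_rot': [-1.5575, 0.2567, -0.2563], 'ft_force': [-0.1554, 0.2453, 0.2117], 'ft_torque': [0.0857, -0.0313, -0.0216], 'finger_gap': 0.0851}
scene [[510.23, 0.0, 314.56], [0.0, 510.23, 203.5], [0.0, 0.0, 1.0]] [[0.3711, -0.4731, 0.799, 1.7326], [0.9286, 0.1896, -0.319, -0.4129], [-0.0006, 0.8604, 0.5097, 0.8581], [0.0, 0.0, 0.0, 1.0]] dict_keys(['image', 'camera_matrix', 'T'])
top [[376.72, 0.0, 317.54], [0.0, 376.72, 201.97], [0.0, 0.0, 1.0]] [[-0.1407, 0.964, -0.2258, 0.3693], [-0.99, -0.1381, 0.0271, 0.0563], [-0.0051, 0.2273, 0.9738, 1.2919], [0.0, 0.0, 0.0, 1.0]] dict_keys(['image', 'camera_matrix', 'T'])
```

View pics/scene0.png

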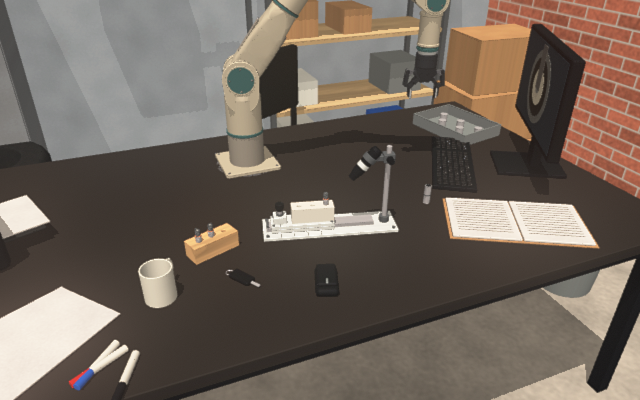

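View pics/top0.png

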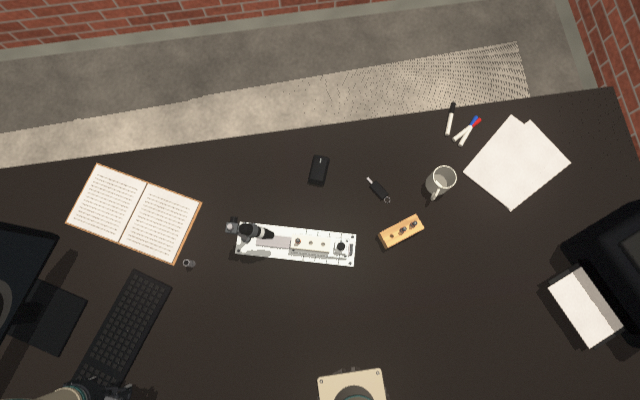

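Run:
```python
import cv2
a=cv2.imread("pics/top0.png")
cv2.imwrite("pics/t1.png",cv2.resize(a[205:275,220:360],None,fx=5.7,fy=5.7,interpolation=cv2.INTER_CUBIC))
cv2.imwrite("pics/t2.png",cv2.resize(a[205:257,370:434],None,fx=10,fy=10,interpolation=cv2.INTER_CUBIC))
a=cv2.imread("pics/scene0.png")
cv2.imwrite("pics/s1.png",cv2.resize(a[180:245,255:405],None,fx=5.3,fy=5.3,interpolation=cv2.INTER_CUBIC))
cv2.imwrite("pics/s2.png",cv2.resize(a[215:265,180:245],None,fx=10,fy=10,interpolation=cv2.INTER_CUBIC))
```

```text
(no output)
```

View pics/t1.png

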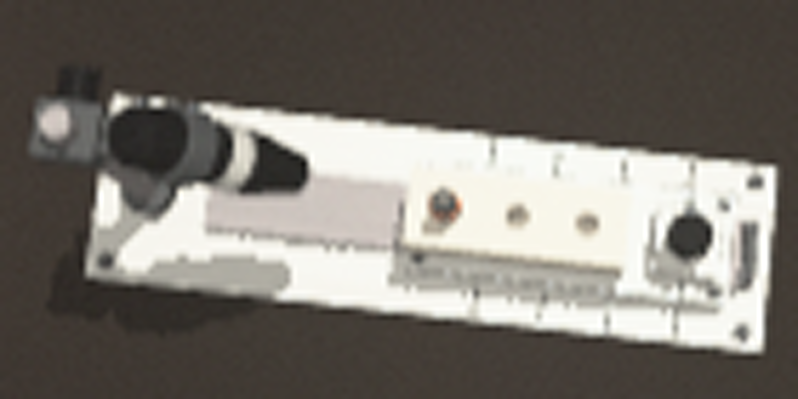

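View pics/t2.png

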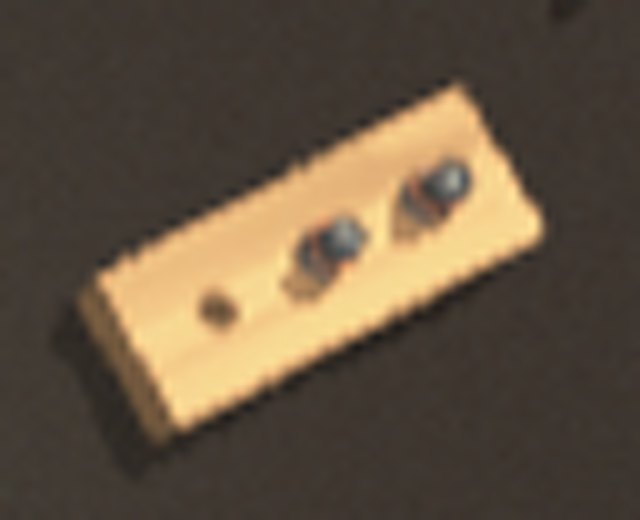

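View pics/s1.png

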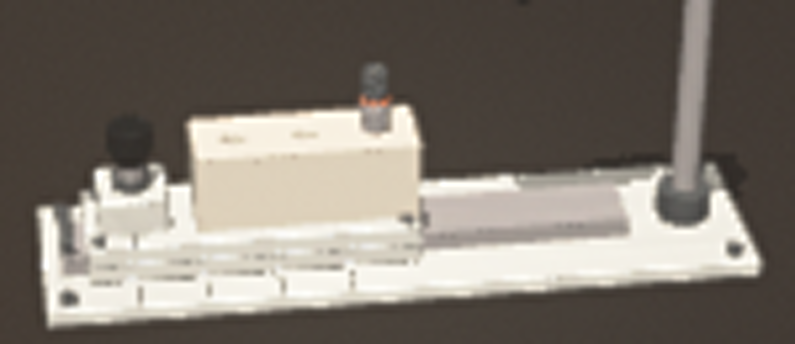

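View pics/s2.png

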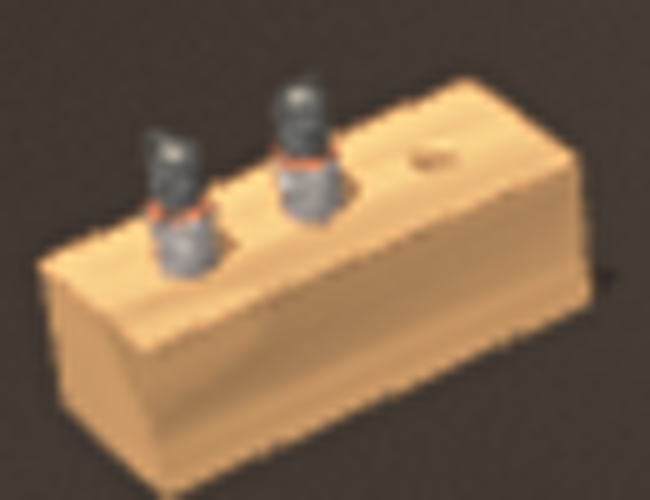

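```bash
cat > h.py <<'E'
import numpy as np,cv2
from scipy.optimize import least_squares
K={"scene":np.array([[510.23,0,314.56],[0,510.23,203.5],[0,0,1]]),"top":np.array([[376.72,0,317.54],[0,376.72,201.97],[0,0,1]])}
from bench import bot
def cams():
    return {n:bot.read_camera(n) for n in("scene","top")}
def proj(c,P):
    P=np.atleast_2d(P);T=c["T"];q=(P-T[:3,3])@T[:3,:3]
    q=q*[1,-1,-1];uv=q@c["camera_matrix"].T
    return uv[:,:2]/uv[:,2:]
def pose(p,P):
    c,s=np.cos(p[2]),np.sin(p[2]);P=np.atleast_2d(P)/1000.
    return np.c_[p[0]+c*P[:,0]-s*P[:,1],p[1]+s*P[:,0]+c*P[:,1],P[:,2]]
def fit(C,obs,p0,shift=True):
    # obs: list cam,(u,v),(X,Y,Z mm)
    def r(p):
        e=[]
        for i,n in enumerate(("scene","top")):
            o=[x for x in obs if x[0]==n]
            if o:
                e.append((proj(C[n],pose(p[:3],[x[2] for x in o]))-[x[1] for x in o]+(p[3+2*i:5+2*i] if shift else 0)).ravel())
        if shift:e.append(p[3:7]*1.0)
        return np.concatenate(e)
    return least_squares(r,np.r_[p0,np.zeros(4 if shift else 0)],loss="soft_l1"),r
def zs(n,off,f,L): return [(n,((u+.5)/f-.5+off[0],(v+.5)/f-.5+off[1]),P) for (u,v),P in L]
E
cat > fit.py <<'E'
from h import *
import pickle
C=cams();pickle.dump(C,open("C.pkl","wb"))
o=zs("top",(220,205),5.7,[((775,165),(55,-150,10)),((762,352),(-55,-150,10)),((88,278),(-55,255,10)),((118,92),(55,255,10)),
((517,215),(0,0,82)),((588,224),(0,-40,82)),((690,237),(0,-98,94.5)),((632,185),(22,-63,82)),((620,270),(-22,-63,82)),((410,168),(22,63,82)),((400,250),(-22,63,82))])
o+=zs("scene",(255,180),5.3,[((48,318),(55,-150,10)),((38,205),(-55,-150,10)),((718,165),(-55,255,10)),((763,262),(55,255,10)),((188,120),(-22,-63,82)),((412,105),(-22,63,82)),((420,143),(22,63,82)),((193,155),(22,-63,82)),((232,139),(0,-40,82)),((305,134),(0,0,82))])
for sh in(True,False):
    R,r=fit(C,o,[.45,0,0.1],sh);print("fix",np.round(R.x,4),R.cost)
print(np.round(r(R.x).reshape(-1,2),1).tolist())
pf=R.x
b=zs("top",(370,205),10,[((88,285),0),((462,85),1),((543,228),2),((170,432),3),((217,308),4)])
s=zs("scene",(180,215),10,[((577,155),3),((470,78),0),((40,265),1),((147,352),2),((432,157),4)])
# block: which y is which: empty hole at y=+40
L=[(28,70,50),(28,-70,50),(-28,-70,50),(-28,70,50),(0,40,50)]
ob=[(n,uv,L[k]) for n,uv,k in b+s]
for sh in(True,False):
    R,r=fit(C,ob,[.45,-.2,0.1+0.6],sh);print("blk",np.round(R.x,4),R.cost)
print(np.round(r(R.x).reshape(-1,2),1).tolist())
for n,p in (("fix",pf),("blk",R.x)): np.save(n+".npy",p[:3])
E
python3 fit.py
```

```text
fix [ 0.5201  0.0638 -0.2539 -0.238  -0.0777 -0.2638  0.0225] 4.717787103873616
fix [ 0.5198  0.0639 -0.2537] 5.28833959729194
[[0.0, -0.8], [0.5, 0.5], [-0.5, -0.6], [0.2, -0.0], [0.5, 0.1], [-0.2, 0.2], [0.6, 0.5], [0.8, 1.1], [0.5, -0.3], [0.2, -0.2], [0.8, 0.7], [0.2, 0.2], [-0.6, -0.3], [-0.7, 0.5], [0.2, 0.4], [0.1, 0.2], [0.4, -0.5], [0.3, 1.1], [0.9, -0.2], [0.5, -0.3], [0.5, -1.1]]
blk [ 0.5216 -0.2421  0.3329 -0.3694 -0.036  -0.4721 -0.1768] 69.42957377588581
blk [ 0.5223 -0.2411  0.3355] 69.82220686685666
[[-9.8, -7.4], [11.6, 8.3], [11.1, 8.5], [-9.8, -9.1], [1.1, 0.1], [0.7, -0.7], [-0.3, 0.3], [0.2, 0.7], [0.9, -0.4], [-0.2, 0.3]]
```

```bash
sed -i 's/((577,155),3),((470,78),0),((40,265),1),((147,352),2)/((577,155),0),((470,78),3),((40,265),2),((147,352),1)/' fit.py
cat >> fit.py <<'E'
for n,crop,f in(("top",(220,205,360,275),5.7),("top",(370,205,434,257),10),("scene",(255,180,405,245),5.3),("scene",(180,215,245,265),10)):
    im=C[n]["image"];x0,y0,x1,y1=crop
    z=cv2.resize(im[y0:y1,x0:x1],None,fx=f,fy=f,interpolation=cv2.INTER_CUBIC)
    def line(p,pts,col,cl=True):
        uv=(proj(C[n],pose(p,pts))-[x0,y0]+.5)*f-.5
        cv2.polylines(z,[np.round(uv*8).astype(np.int32)],cl,col,1,cv2.LINE_AA,3)
    F=pf[:3];B=R.x[:3]
    rect=lambda a,b,c,d,h:[(a,c,h),(b,c,h),(b,d,h),(a,d,h)]
    circ=lambda x,y,h,r:[(x+r*np.cos(t),y+r*np.sin(t),h) for t in np.linspace(0,6.28,24)]
    line(F,rect(-55,55,-150,255,10),(0,0,255));line(F,rect(-22,22,-63,63,82),(0,0,255))
    for y in(0,-40): line(F,circ(0,y,82,7.5),(0,200,0))
    line(F,circ(0,-98,94.5,13),(0,255,255))
    line(B,rect(-28,28,-70,70,50),(0,0,255));line(B,rect(-28,28,-70,70,0),(255,0,0))
    line(B,circ(0,40,50,7.5),(0,200,0))
    for y in(0,-40):
        line(B,circ(0,y,50+38,7),(0,255,0));line(B,circ(0,y,61,9),(255,255,0))
    line(F,circ(0,40,82+38,7),(0,255,0))
    cv2.imwrite(f"pics/o_{n}{x0}.png",z)
E
python3 fit.py
```

```text
fix [ 0.5201  0.0638 -0.2539 -0.238  -0.0777 -0.2638  0.0225] 4.717787103873616
fix [ 0.5198  0.0639 -0.2537] 5.28833959729194
[[0.0, -0.8], [0.5, 0.5], [-0.5, -0.6], [0.2, -0.0], [0.5, 0.1], [-0.2, 0.2], [0.6, 0.5], [0.8, 1.1], [0.5, -0.3], [0.2, -0.2], [0.8, 0.7], [0.2, 0.2], [-0.6, -0.3], [-0.7, 0.5], [0.2, 0.4], [0.1, 0.2], [0.4, -0.5], [0.3, 1.1], [0.9, -0.2], [0.5, -0.3], [0.5, -1.1]]
blk [ 0.5222 -0.2421  0.3503 -0.3829 -0.0875 -0.4437 -0.0631] 1.4190049045265472
blk [ 0.5221 -0.2423  0.3517] 2.254901363994925
[[0.4, 0.4], [0.2, 0.2], [0.5, -0.1], [0.3, 0.0], [0.6, 0.1], [1.1, -0.3], [-0.3, 0.1], [0.5, 0.3], [1.5, -0.1], [0.3, 0.5]]
```

Run:
```python
import cv2,numpy as np
a=[cv2.imread(f"pics/o_{n}.png") for n in("top220","scene255","top370","scene180")]
w=lambda i,h:cv2.resize(i,(int(i.shape[1]*h/i.shape[0]),h))
cv2.imwrite("pics/oa.png",np.vstack([a[0],a[1][:,:798] if a[1].shape[1]>=798 else cv2.copyMakeBorder(a[1],0,0,0,798-a[1].shape[1],0)])[:744])
print(a[0].shape,a[1].shape)
```

```text
(399, 798, 3) (344, 795, 3)
```

View pics/o_top220.png

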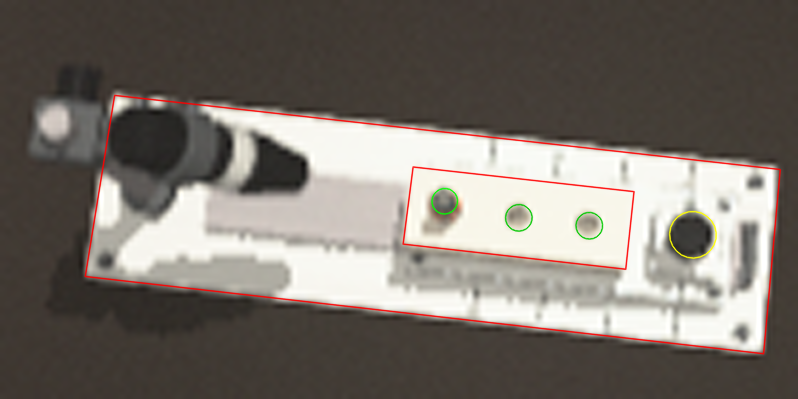

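View pics/o_scene255.png

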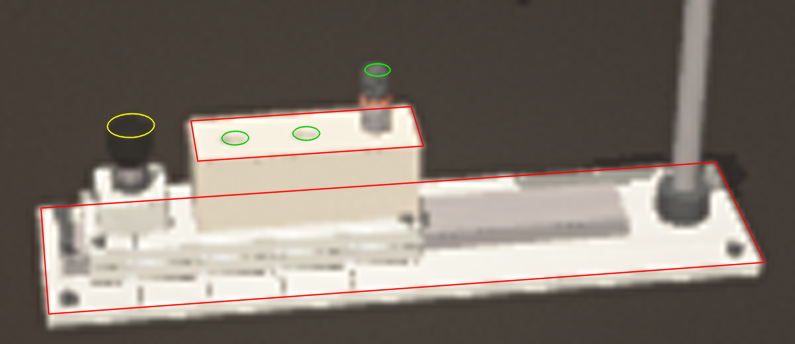

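View pics/o_top370.png

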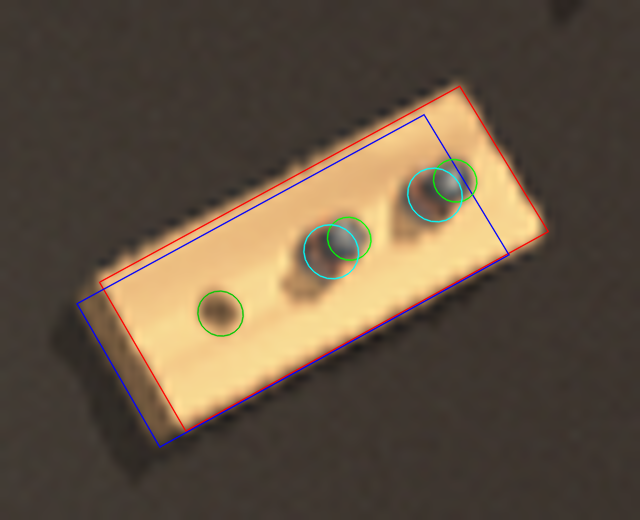

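View pics/o_scene180.png

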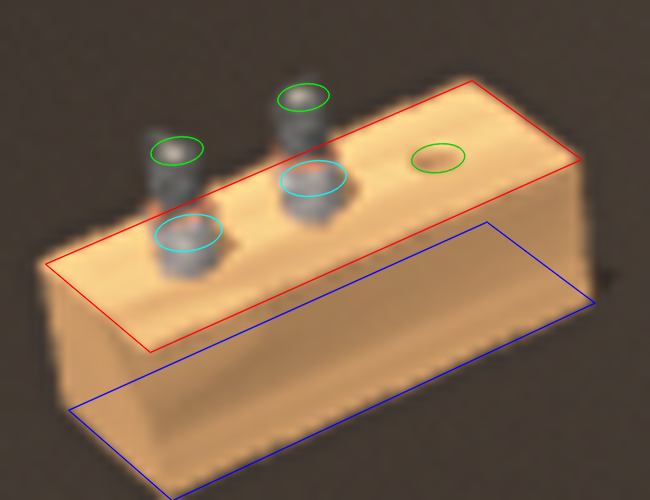

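```bash
cat >> h.py <<'E'
from scipy.spatial.transform import Rotation as Ro
F=np.array([.5201,.0638,-.2539]);B=np.array([.5222,-.2421,.3503])
def plan(target,yaw=None):
    "target world TCP xyz, yaw of tool z axis -> shift in tool axes & spin"
    s=bot.get_state();R=Ro.from_rotvec(s["tool_rot"]).as_matrix()
    d=R.T@(np.asarray(target)-s["ee_pos"])
    y0=np.arctan2(R[1,2],R[0,2]);out=[]
    if yaw is not None:
        for k in range(-2,3):
            sp=-np.degrees(yaw+k*np.pi-y0)
            if abs(sp)<=180: out.append(round(sp,2))
    print("shift mm",np.round(d*1000,1),"spin options",out,"pos",np.round(s["ee_pos"],4),"toolyawdeg",round(np.degrees(y0),2),"tool y",np.round(R[:,1],4),"gap",round(s["finger_gap"],4),"F",np.round(s["ft_force"],1),"q7",round(s["joint_positions"][6],3),"t",s["time_s"])
E
python3 - <<'E'
from h import *
s=bot.get_state();print(np.round(Ro.from_rotvec(s["tool_rot"]).as_matrix(),3).tolist())
p=pose(B,[(0,0,50),(0,-40,50)]);print(p, pose(F,[(0,0,82),(0,-40,82),(0,-98,84.5)]))
plan(p[0]+[0,0,.17],B[2])
E
```

```text
[[0.947, -0.0, 0.321], [-0.321, -0.001, 0.947], [0.0, -1.0, -0.001]]
[[ 0.5222     -0.2421      0.05      ]
 [ 0.53592718 -0.27967079  0.05      ]] [[ 0.5201      0.0638      0.082     ]
 [ 0.51005277  0.02508239  0.082     ]
 [ 0.49548428 -0.03105814  0.0845    ]]
shift mm [ 572.3   36.4 -711.4] spin options [np.float64(51.2), np.float64(-128.8)] pos [0.2086 0.6154 0.256 ] toolyawdeg 71.27 tool y [-2.e-04 -6.e-04 -1.e+00] gap 0.0854 F [-0.5 -0.1 -0.1] q7 -0.02 t 0.3
```

{"fn": "play_rows", "kwargs": {
  "rows": [
    [0.03,0,-0.04,3],
    [0.065,0,-0.085,6],
    [0.1,0,-0.13,9],
    [0.14,0,-0.175,12],
    [0.175,0,-0.22,15],
    [0.21,0,-0.265,18],
    [0.25,0,-0.31,22],
    [0.285,0,-0.355,26],
    [0.32,0,-0.4,30],
    [0.36,0,-0.445,34],
    [0.395,0,-0.49,38],
    [0.43,0,-0.535,42]
  ],
  "claw": 0.5
}}

```text
time_s: 1.8
ee_pos: [0.4447, -0.031, 0.2566]
tool_rot: [-1.408, 0.826, -0.827]
ft_force: [1.5, 1.2, -0.0]
finger_gap: 0.0426
```

```bash
python3 -c "
from h import *
plan([.5222,-.2421,.18],B[2])"
```

```text
shift mm [222.1  76.7 -35.2] spin options [np.float64(9.08), np.float64(-170.92)] pos [ 0.4447 -0.031   0.2566] toolyawdeg 29.15 tool y [ 8.e-04 -3.e-04 -1.e+00] gap 0.0426 F [ 1.5  1.2 -0. ] q7 0.705 t 1.8
```

{"fn": "play_rows", "kwargs": {
  "rows": [
    [0.05,0.01,-0.008,3],
    [0.1,0.03,-0.016,6],
    [0.15,0.05,-0.024,9],
    [0.19,0.07,-0.03,9],
    [0.222,0.077,-0.035,9],
    [0.222,0.077,-0.035,9],
    [0.222,0.077,-0.035,9]
  ]
}}

```text
time_s: 2.68
ee_pos: [0.5221, -0.241, 0.1797]
tool_rot: [-1.355, 0.946, -0.946]
ft_force: [-0.8, -0.3, -0.2]
finger_gap: 0.0425
```

```bash
cat > look.py <<'E'
from h import *
import sys
def look(tag,pt,w=70,f=7):
    C=cams();o=[]
    for n in("top","scene"):
        u=proj(C[n],[pt])[0].astype(int);x0,y0=u-[w//2,w//2+5]
        o.append(cv2.resize(C[n]["image"][y0:y0+w,x0:x0+w],None,fx=f*56/w*1.0,fy=f*56/w,interpolation=cv2.INTER_CUBIC));print(n,x0,y0,f*56/w)
    cv2.imwrite(f"pics/{tag}.png",np.hstack(o));return C
if __name__=="__main__": look(sys.argv[1],[float(v) for v in sys.argv[2:5]],int(sys.argv[5]))
E
python3 -c "
from h import *
plan([.5222,-.2421,.08],B[2])"; python3 look.py a1 .5222 -.2421 .09 80
```

```text
shift mm [ 1.1 99.7 -0.4] spin options [np.float64(0.11), np.float64(-179.89)] pos [ 0.5221 -0.241   0.1797] toolyawdeg 20.18 tool y [ 3.e-04  8.e-04 -1.e+00] gap 0.0425 F [-0.8 -0.3 -0.2] q7 1.005 t 2.675
top 364 183 4.9
scene 169 178 4.9
```

View pics/a1.png

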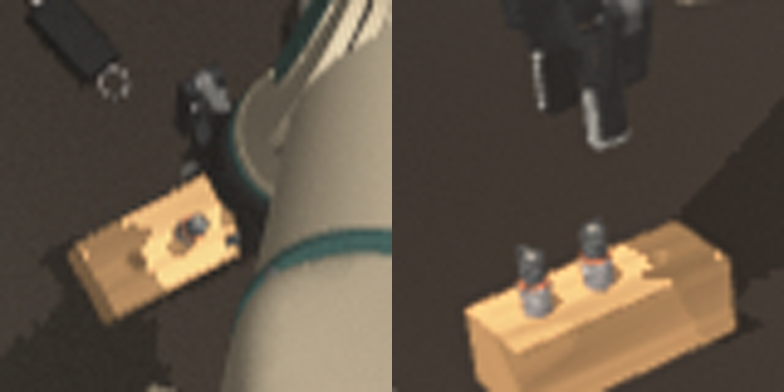

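{"fn": "play_rows", "kwargs": {
  "rows": [
    [0.001,0.03,0,0],
    [0.001,0.06,0,0],
    [0.001,0.08,0,0],
    [0.001,0.085,0,0],
    [0.001,0.085,0,0]
  ]
}}

```text
time_s: 3.4
ee_pos: [0.5231, -0.2408, 0.0955]
tool_rot: [-1.355, 0.944, -0.945]
ft_force: [0.1, 0.8, 1.4]
finger_gap: 0.0423
```

```bash
python3 -c "
from h import *
plan([.5222,-.2421,.08],B[2])"; python3 look.py a2 .5222 -.2421 .09 50
```

```text
shift mm [ 0.9 15.5 -1.4] spin options [np.float64(0.23), np.float64(-179.77)] pos [ 0.5231 -0.2408  0.0955] toolyawdeg 20.3 tool y [ 1.3e-03  8.0e-04 -1.0e+00] gap 0.0423 F [0.1 0.8 1.4] q7 1.052 t 3.4
top 379 198 7.84
scene 184 193 7.84
```

View pics/a2.png

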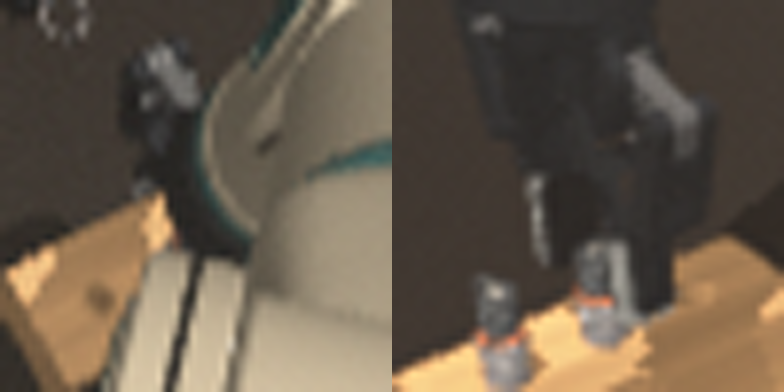

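```bash
python3 -c "
from h import *
s=bot.get_state();R=Ro.from_rotvec(s['tool_rot']).as_matrix()
C=cams()
for d in (15,20,25):
  P=[s['ee_pos']+R@np.array([a,d,z])/1000 for a,z in((-11,21),(11,21),(11,33),(-11,33),(-11,-21),(11,-21))]
  print(d,np.round((proj(C['scene'],P)-[184,193]+.5)*7.84+[391.5,0]-[0,0]).tolist())
"
```

```text
15 [[663.0, 279.0], [609.0, 303.0], [628.0, 317.0], [682.0, 293.0], [599.0, 232.0], [545.0, 254.0]]
20 [[664.0, 291.0], [611.0, 315.0], [629.0, 329.0], [683.0, 305.0], [600.0, 244.0], [547.0, 266.0]]
25 [[665.0, 303.0], [612.0, 327.0], [631.0, 341.0], [684.0, 317.0], [601.0, 255.0], [548.0, 278.0]]
```

{"fn": "play_rows", "kwargs": {
  "rows": [
    [0.001,0.008,-0.0014,0],
    [0.001,0.0165,-0.0014,0],
    [0.001,0.0175,-0.0014,0],
    [0.001,0.0175,-0.0014,0]
  ]
}}

```text
time_s: 4.1
ee_pos: [0.5224, -0.2428, 0.0782]
tool_rot: [-1.355, 0.943, -0.946]
ft_force: [-0.3, -0.9, -0.8]
finger_gap: 0.0429
```

{"fn": "play_rows", "kwargs": {
  "rows": [
    [0,0,0,0],
    [0,0,0,0],
    [0,0,0,0],
    [0,0,0,0],
    [0,0,0,0],
    [0,0,0,0]
  ],
  "claw": 0.0
}}

```text
time_s: 4.85
ee_pos: [0.5215, -0.2432, 0.0784]
tool_rot: [-1.355, 0.945, -0.946]
ft_force: [-5.1, -0.8, 5.2]
finger_gap: 0.0151
```

```bash
python3 -c "
from h import *
plan([.5222,-.2421,.18],B[2])"; python3 look.py a3 .5222 -.2421 .09 50
```

```text
shift mm [  -0.8 -101.6    1.1] spin options [np.float64(0.15), np.float64(-179.85)] pos [ 0.5215 -0.2432  0.0784] toolyawdeg 20.23 tool y [ 9.e-04  2.e-04 -1.e+00] gap 0.0151 F [-5.1 -0.8  5.2] q7 1.063 t 4.85
top 379 198 7.84
scene 184 193 7.84
```

View pics/a3.png

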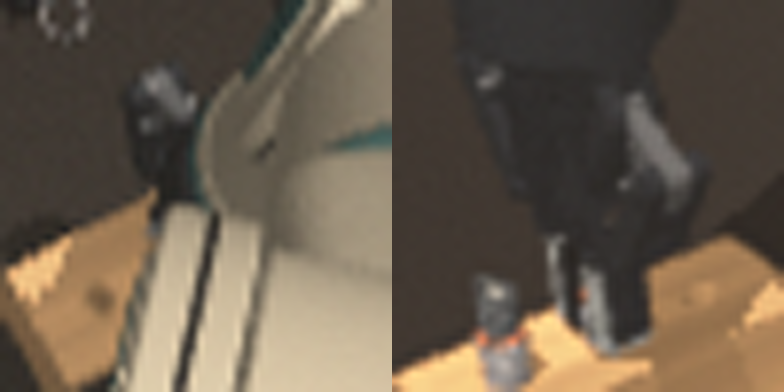

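{"fn": "play_rows", "kwargs": {
  "rows": [
    [0,0,0,0],
    [0,0,0,0]
  ]
}}

```text
time_s: 5.2
ee_pos: [0.5215, -0.2432, 0.0784]
tool_rot: [-1.355, 0.945, -0.946]
ft_force: [-3.8, -0.7, 3.6]
finger_gap: 0.015
```

{"fn": "play_rows", "kwargs": {
  "rows": [
    [0,-0.005,0,0],
    [0,-0.012,0,0],
    [0,-0.025,0,0],
    [0,-0.045,0,0],
    [0,-0.07,0,0],
    [0,-0.1,0,0],
    [0,-0.13,0,0],
    [0,-0.14,0,0],
    [0,-0.14,0,0]
  ]
}}

```text
time_s: 6.32
ee_pos: [0.5219, -0.2431, 0.2191]
tool_rot: [-1.354, 0.943, -0.947]
ft_force: [-0.7, 0.3, -1.8]
finger_gap: 0.015
```

```bash
python3 -c "
from h import *
plan(pose(F,[(0,0,215)])[0],F[2])"; python3 look.py a4 .5215 -.2432 .195 50
```

```text
shift mm [-288.5    4.   104.5] spin options [np.float64(34.8), np.float64(-145.2)] pos [ 0.5219 -0.2431  0.2191] toolyawdeg 20.26 tool y [ 2.6e-03 -1.0e-04 -1.0e+00] gap 0.015 F [-0.7  0.3 -1.8] q7 0.99 t 6.325
top 387 192 7.84
scene 180 160 7.84
```

View pics/a4.png

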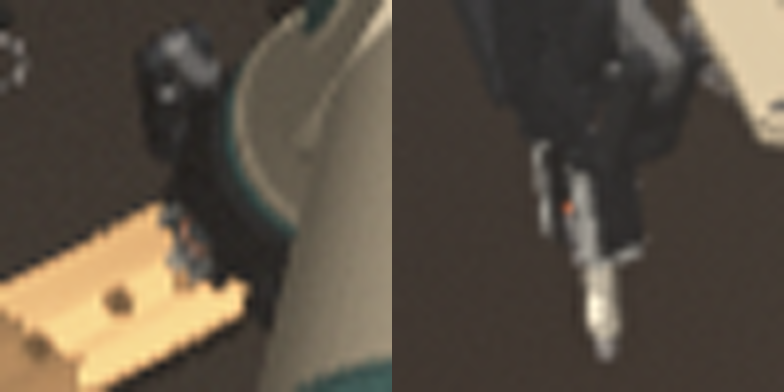

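```bash
python3 -c "
from h import *
s=bot.get_state();R=Ro.from_rotvec(s['tool_rot']).as_matrix()
C=cams()
P=[s['ee_pos']+R@np.array([0,d,0])/1000 for d in (28.4,28.4+10,28.4+32,28.4+41)]
uv=proj(C['scene'],P)
print(np.round((uv-[180,160]+.5)*7.84+[391.5,0]).tolist())
im=C['scene']['image'];u=uv.mean(0).astype(int);x0,y0=u[0]-12,u[1]-20
z=cv2.resize(im[y0:y0+40,x0:x0+26],None,fx=15,fy=15,interpolation=cv2.INTER_CUBIC)
for p in (uv-[x0,y0]+.5)*15: cv2.circle(z,tuple(p.astype(int)),2,(0,0,255),-1)
cv2.imwrite('pics/a5.png',z)
"
```

```text
[[596.0, 257.0], [600.0, 282.0], [607.0, 338.0], [609.0, 360.0]]
```

View pics/a5.png

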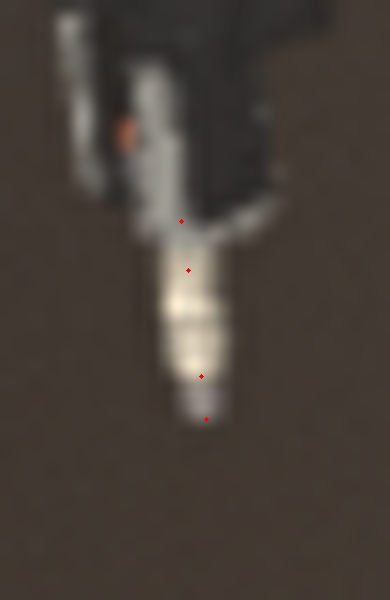

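{"fn": "play_rows", "kwargs": {
  "rows": [
    [-0.025,0,0.009,3],
    [-0.065,0,0.024,8],
    [-0.11,0,0.04,13],
    [-0.155,0,0.056,19],
    [-0.2,0,0.072,24],
    [-0.24,0,0.087,29],
    [-0.27,0.002,0.098,33],
    [-0.2835,0.004,0.103,34.8],
    [-0.2885,0.004,0.1045,34.8],
    [-0.2885,0.004,0.1045,34.8],
    [-0.2885,0.004,0.1045,34.8]
  ]
}}

```text
time_s: 7.9
ee_pos: [0.5191, 0.0628, 0.2136]
tool_rot: [-1.078, 1.396, -1.394]
ft_force: [-0.0, 0.2, -1.1]
finger_gap: 0.0152
```

```bash
cat > chk.py <<'E'
from h import *
import sys
def chk(tag,py,below=28.4,dz=None):
    plan(pose(F,[(0,py,0)])[0]+[0,0,.082+below/1000],F[2])
    s=bot.get_state();R=Ro.from_rotvec(s['tool_rot']).as_matrix();C=cams();o=[]
    for n in("scene","top"):
        P=[s['ee_pos']+R@np.array([0,d,0])/1000 for d in (below,below+32,below+41)]
        P+=list(pose(F,[(7.5*np.cos(t),py+7.5*np.sin(t),82) for t in np.linspace(0,6,7)]))
        sh=dict(scene=(-.3,-.08),top=(-.35,0))[n]
        uv=proj(C[n],P)+sh;u=uv.mean(0).astype(int);x0,y0=u[0]-20,u[1]-22
        z=cv2.resize(C[n]['image'][y0:y0+40,x0:x0+40],None,fx=10,fy=10,interpolation=cv2.INTER_CUBIC)
        for i,p in enumerate((uv-[x0,y0]+.5)*10): cv2.circle(z,tuple(p.astype(int)),1,(0,0,255) if i<3 else (0,200,0),-1)
        o.append(z)
    cv2.imwrite(f'pics/{tag}.png',np.hstack(o))
if __name__=="__main__":chk(sys.argv[1],float(sys.argv[2]),float(sys.argv[3]))
E
python3 chk.py b1 0 28.4
```

```text
shift mm [ -1.2 103.2   0.8] spin options [np.float64(179.9), np.float64(-0.1)] pos [0.5191 0.0628 0.2136] toolyawdeg -14.65 tool y [-1.1e-03  5.0e-04 -1.0e+00] gap 0.0152 F [-0.   0.2 -1.1] q7 -0.011 t 7.9
```

View pics/b1.png

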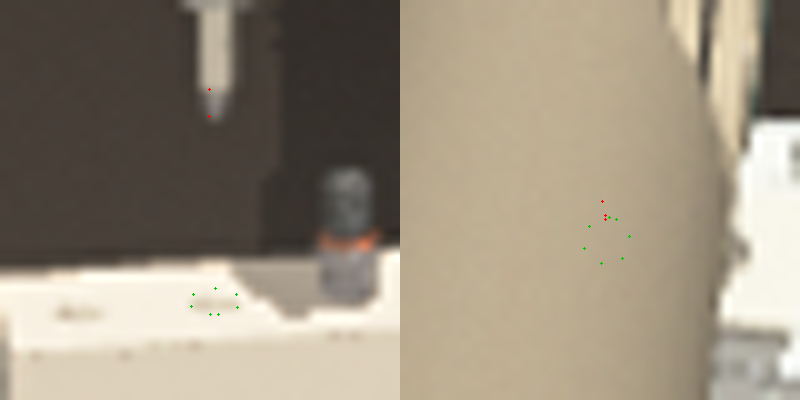

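```bash
cat > prof.py <<'E'
from h import *
import sys
# row-wise centroid of bright insulator in scene near tool axis; hole centroid darkness
def insul(below=28.4,show=True):
    s=bot.get_state();R=Ro.from_rotvec(s['tool_rot']).as_matrix();c=bot.read_camera("scene")
    g=c["image"].astype(float).sum(2)/3
    out=[]
    for d in np.arange(below+12,below+42,2.):
        u,v=proj(c,[s['ee_pos']+R@np.array([0,d,0])/1000])[0];v=int(round(v))
        xs=np.arange(int(round(u))-7,int(round(u))+9);p=g[v,xs];bg=np.median(np.r_[p[:3],p[-3:]]);w=np.clip(p-bg-15,0,None)
        if w.sum()>60: out.append((v,round((w*xs).sum()/w.sum()-u,2)))
    print("insul minus axis px (expect -0.3):",sorted(set(out)))
def hole(py):
    c=bot.read_camera("scene");g=c["image"].astype(float).sum(2)/3
    uv=proj(c,pose(F,[(0,py,82)]))[0];u,v=np.round(uv).astype(int)
    p=g[v-3:v+4,u-6:u+7];print(np.round(uv,2));print(p.astype(int))
if __name__=="__main__":
    insul(float(sys.argv[1]));[hole(float(y)) for y in sys.argv[2:]]
E
python3 prof.py 28.4 0 -40
```

```text
insul minus axis px (expect -0.3): [(177, np.float64(0.3)), (178, np.float64(0.29)), (179, np.float64(0.29)), (180, np.float64(0.34)), (181, np.float64(0.32)), (182, np.float64(0.32)), (183, np.float64(0.28)), (184, np.float64(0.3)), (185, np.float64(0.35))]
[312.29 204.73]
[[242 241 241 241 240 241 241 239 183 166 156 155 157]
 [239 239 239 239 239 240 242 241 239 237 181 154 153]
 [238 238 238 238 234 227 233 236 237 241 237 180 153]
 [237 238 238 236 208 200 209 207 209 236 240 237 181]
 [237 237 238 238 236 230 232 236 236 238 239 240 237]
 [238 238 238 238 239 238 238 239 238 238 238 238 240]
 [237 238 237 238 237 238 237 233 232 232 226 225 226]]
[298.9  205.61]
[[241 241 240 241 240 240 241 241 240 240 240 240 239]
 [239 239 239 239 238 241 241 240 238 238 238 238 238]
 [238 238 238 233 216 228 225 231 234 237 238 237 238]
 [238 238 236 218 187 200 208 206 227 237 237 237 238]
 [239 238 238 237 236 232 233 236 237 238 238 238 238]
 [239 238 238 238 239 238 237 238 238 238 238 238 237]
 [240 237 238 237 237 233 232 232 226 225 224 225 217]]
```

{"fn": "play_rows", "kwargs": {
  "rows": [
    [0.0005,0.02,0.0008,0],
    [0.0005,0.045,0.0008,0],
    [0.0005,0.057,0.0008,0],
    [0.0005,0.057,0.0008,0],
    [0.0005,0.057,0.0008,0]
  ]
}}

```text
time_s: 8.78
ee_pos: [0.5203, 0.0627, 0.1573]
tool_rot: [-1.077, 1.395, -1.394]
ft_force: [0.3, -0.2, -1.5]
finger_gap: 0.015
```

```bash
python3 chk.py b2 0 28.4;python3 prof.py 28.4 0; python3 -c "
from h import *
c=bot.read_camera('scene');s=bot.get_state();R=Ro.from_rotvec(s['tool_rot']).as_matrix()
print(proj(c,[s['ee_pos']+R@np.array([0,d,0])/1000 for d in(50,60,69)]), proj(c,pose(F,[(0,0,82),(0,1,82),(1,0,82)])))"
```

```text
shift mm [-0.9 46.9 -0.5] spin options [np.float64(179.92), np.float64(-0.08)] pos [0.5203 0.0627 0.1573] toolyawdeg -14.62 tool y [ 2.0e-04  1.2e-03 -1.0e+00] gap 0.015 F [ 0.3 -0.2 -1.5] q7 0.051 t 8.775
insul minus axis px (expect -0.3): [(195, np.float64(0.35)), (196, np.float64(0.35)), (197, np.float64(0.34)), (198, np.float64(0.35)), (199, np.float64(0.34)), (200, np.float64(0.34)), (200, np.float64(0.35)), (202, np.float64(-4.48)), (203, np.float64(-4.03)), (203, np.float64(-4.02))]
[312.29 204.73]
[[242 241 241 241 242 217 148 133 154 157 157 156 157]
 [239 239 239 240 241 240 174 144 154 156 155 155 156]
 [238 237 238 238 234 198 181 173 161 156 155 155 155]
 [237 237 238 236 209 196 185 167 148 154 156 155 156]
 [238 238 238 238 236 232 227 178 153 153 155 155 155]
 [238 238 238 238 239 239 240 237 179 155 155 155 156]
 [237 238 238 238 237 238 239 235 228 181 167 166 166]]
[[312.01362651 197.43074317]
 [312.02848966 200.3601997 ]
 [312.0417808  202.97982023]] [[312.29186502 204.73333553]
 [312.62578924 204.71147086]
 [312.33298329 204.90423482]]
```

View pics/b2.png

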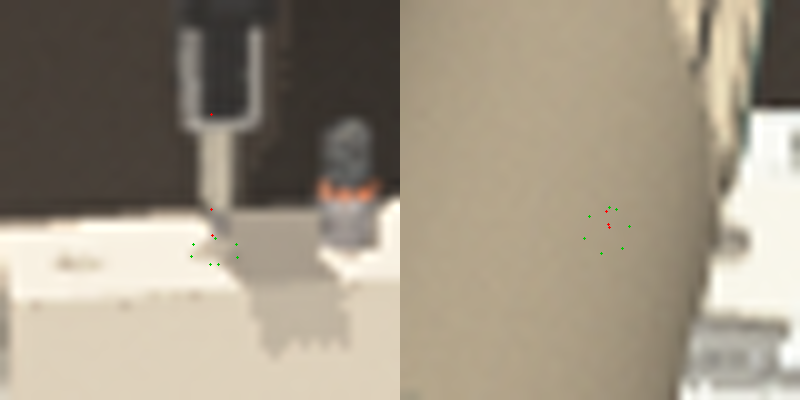

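{"fn": "play_rows", "kwargs": {
  "rows": [
    [0.0011,0.0,-0.0013,0],
    [0.0011,0.004,-0.0013,0],
    [0.0011,0.008,-0.0013,0],
    [0.0011,0.012,-0.0013,0],
    [0.0011,0.014,-0.0013,0]
  ]
}}

```text
time_s: 9.65
ee_pos: [0.5183, 0.0622, 0.1427]
tool_rot: [-1.077, 1.396, -1.393]
ft_force: [-0.1, 0.6, -0.1]
finger_gap: 0.015
```

```bash
python3 chk.py b3 0 28.4;python3 prof.py 28.4
```

```text
shift mm [-1.9 32.3  1.4] spin options [np.float64(179.94), np.float64(-0.06)] pos [0.5183 0.0622 0.1427] toolyawdeg -14.61 tool y [-6.0e-04  1.2e-03 -1.0e+00] gap 0.015 F [-0.1  0.6 -0.1] q7 0.068 t 9.65
insul minus axis px (expect -0.3): [(199, np.float64(0.39)), (200, np.float64(0.45)), (202, np.float64(-4.36)), (202, np.float64(-4.35)), (203, np.float64(-4.24)), (204, np.float64(-4.12)), (205, np.float64(-4.59)), (206, np.float64(-3.93)), (206, np.float64(-3.92)), (207, np.float64(-3.07)), (207, np.float64(-3.06))]
```

View pics/b3.png

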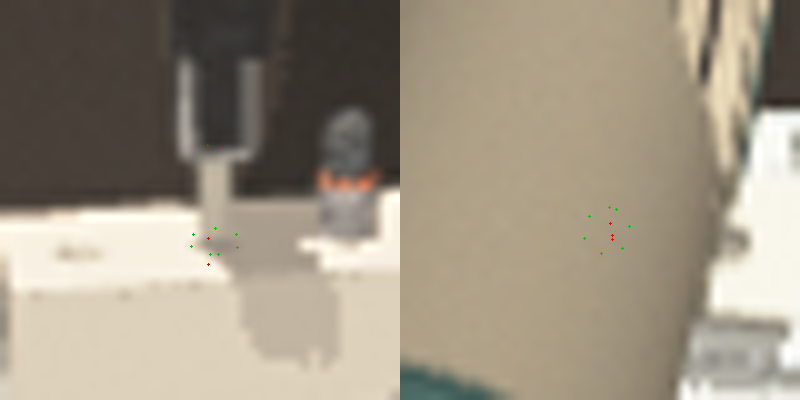

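{"fn": "play_rows", "kwargs": {
  "rows": [
    [0,0.003,0,0],
    [0,0.006,0,0],
    [0,0.008,0,0],
    [0,0.01,0,0],
    [0,0.01,0,0]
  ]
}}

```text
time_s: 10.42
ee_pos: [0.5183, 0.0622, 0.1328]
tool_rot: [-1.077, 1.396, -1.393]
ft_force: [-0.1, 0.0, -0.2]
finger_gap: 0.0151
```

{"fn": "play_rows", "kwargs": {
  "rows": [
    [0,0.004,0,0],
    [0,0.008,0,0],
    [0,0.012,0,0],
    [0,0.016,0,0],
    [0,0.02,0,0],
    [0,0.021,0,0],
    [0,0.021,0,0]
  ]
}}

```text
time_s: 11.3
ee_pos: [0.5183, 0.0622, 0.1118]
tool_rot: [-1.077, 1.396, -1.393]
ft_force: [0.3, -0.3, -0.4]
finger_gap: 0.0149
```

```bash
python3 chk.py b4 0 28.4
```

```text
shift mm [-2.   1.4  1.3] spin options [np.float64(179.93), np.float64(-0.07)] pos [0.5183 0.0622 0.1118] toolyawdeg -14.62 tool y [-7.0e-04  1.2e-03 -1.0e+00] gap 0.0149 F [ 0.3 -0.3 -0.4] q7 0.1 t 11.3
```

View pics/b4.png

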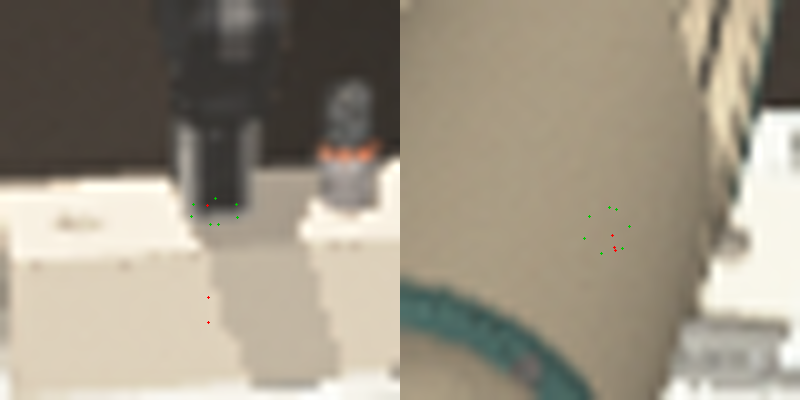

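{"fn": "play_rows", "kwargs": {
  "rows": [
    [0,0.001,0,0],
    [0,0.0018,0,0],
    [0,0.0018,0,0],
    [0,0.0018,0,0]
  ]
}}

```text
time_s: 11.9
ee_pos: [0.5185, 0.0622, 0.1104]
tool_rot: [-1.077, 1.396, -1.393]
ft_force: [-0.7, -0.0, 4.2]
finger_gap: 0.0147
```

{"fn": "play_rows", "kwargs": {
  "rows": [
    [0,0,0,0],
    [0,0,0,0],
    [0,0,0,0],
    [0,0,0,0]
  ],
  "claw": 0.5
}}

```text
time_s: 12.4
ee_pos: [0.5185, 0.0622, 0.1103]
tool_rot: [-1.077, 1.395, -1.393]
ft_force: [-0.5, -0.7, -0.1]
finger_gap: 0.0429
```

{"fn": "play_rows", "kwargs": {
  "rows": [
    [0,-0.015,0,0],
    [0,-0.04,0,0],
    [0,-0.07,0,0],
    [0,-0.1,0,0],
    [0,-0.11,0,0]
  ]
}}

```text
time_s: 13.02
ee_pos: [0.5195, 0.062, 0.2227]
tool_rot: [-1.073, 1.393, -1.394]
ft_force: [1.1, -0.8, -0.8]
finger_gap: 0.0427
```

```bash
python3 chk.py b5 0 28.4; python3 -c "
from h import *
plan(pose(B,[(0,-40,200)])[0],B[2])"
```

```text
shift mm [ -1.6 112.3  -0.2] spin options [np.float64(179.93), np.float64(-0.07)] pos [0.5195 0.062  0.2227] toolyawdeg -14.62 tool y [ 0.0036  0.002  -1.    ] gap 0.0427 F [ 1.1 -0.8 -0.8] q7 -0.012 t 13.025
shift mm [326.6  20.8 102.5] spin options [np.float64(145.32), np.float64(-34.68)] pos [0.519  0.0622 0.2215] toolyawdeg -14.6 tool y [ 0.0022  0.002  -1.    ] gap 0.0427 F [ 0.1 -0.2  0.1] q7 -0.012 t 13.125
```

View pics/b5.png

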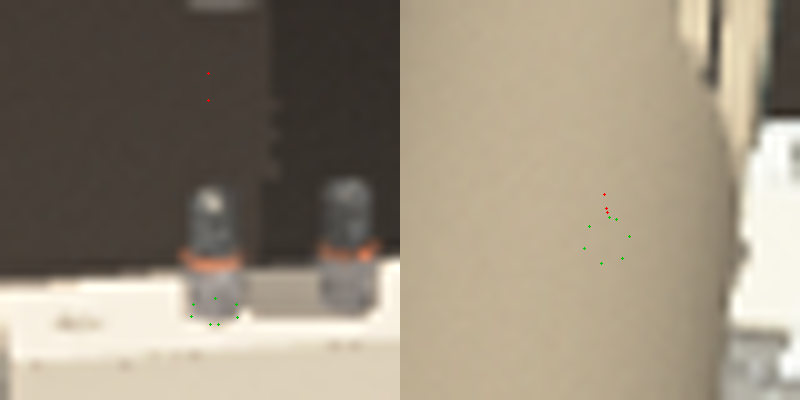

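{"fn": "play_rows", "kwargs": {
  "rows": [
    [0.03,0,0.01,-3],
    [0.075,0,0.024,-8],
    [0.12,0,0.038,-13],
    [0.17,0,0.053,-18],
    [0.22,0,0.069,-24],
    [0.265,0.005,0.083,-29],
    [0.3,0.015,0.094,-33],
    [0.32,0.03,0.1,-34.7],
    [0.328,0.04,0.102,-34.7],
    [0.328,0.04,0.102,-34.7],
    [0.328,0.04,0.102,-34.7]
  ]
}}

```text
time_s: 14.5
ee_pos: [0.5355, -0.2794, 0.1808]
tool_rot: [-1.352, 0.946, -0.946]
ft_force: [0.3, -0.0, 0.4]
finger_gap: 0.0426
```

```bash
python3 -c "
from h import *
plan([.535,-.2808,.0784],B[2])"
```

```text
shift mm [  1.4 102.4  -1.3] spin options [np.float64(0.1), np.float64(-179.9)] pos [ 0.5355 -0.2794  0.1808] toolyawdeg 20.17 tool y [ 0.002   0.0029 -1.    ] gap 0.0426 F [ 0.3 -0.   0.4] q7 1.051 t 14.5
```

{"fn": "play_rows", "kwargs": {
  "rows": [
    [0.0014,0.03,-0.0013,0],
    [0.0014,0.06,-0.0013,0],
    [0.0014,0.08,-0.0013,0],
    [0.0014,0.085,-0.0013,0],
    [0.0014,0.085,-0.0013,0]
  ]
}}

```text
time_s: 15.12
ee_pos: [0.5355, -0.2804, 0.0964]
tool_rot: [-1.352, 0.944, -0.945]
ft_force: [-0.4, -0.3, 0.4]
finger_gap: 0.0425
```

```bash
python3 -c "
from h import *
plan([.535,-.2808,.0784],B[2])"; python3 look.py c1 .535 -.2808 .09 50
```

```text
shift mm [ 0.2 18.  -0.7] spin options [np.float64(0.16), np.float64(-179.84)] pos [ 0.5355 -0.2804  0.0964] toolyawdeg 20.23 tool y [ 0.0027  0.0028 -1.    ] gap 0.0425 F [-0.4 -0.3  0.4] q7 1.095 t 15.125
top 390 192 7.84
scene 171 198 7.84
```

View pics/c1.png

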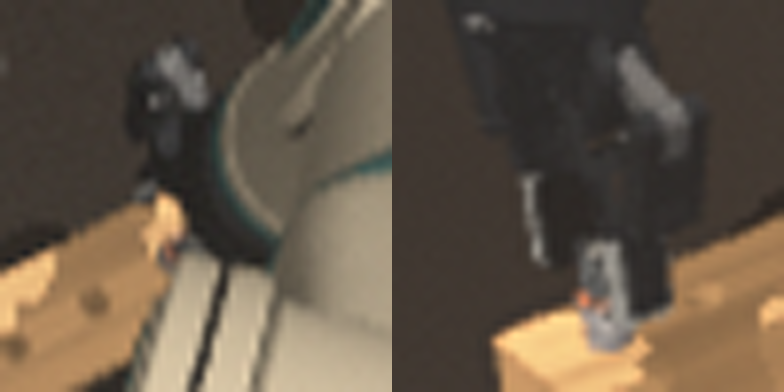

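{"fn": "play_rows", "kwargs": {
  "rows": [
    [0.0002,0.008,-0.0007,0],
    [0.0002,0.017,-0.0007,0],
    [0.0002,0.018,-0.0007,0],
    [0.0002,0.018,-0.0007,0]
  ]
}}

```text
time_s: 15.72
ee_pos: [0.5351, -0.2814, 0.0787]
tool_rot: [-1.352, 0.944, -0.946]
ft_force: [0.3, -0.1, -0.5]
finger_gap: 0.0427
```

{"fn": "play_rows", "kwargs": {
  "rows": [
    [0,0,0,0],
    [0,0,0,0],
    [0,0,0,0],
    [0,0,0,0],
    [0,0,0,0],
    [0,0,0,0],
    [0,0,0,0]
  ],
  "claw": 0.0
}}

```text
time_s: 16.6
ee_pos: [0.5348, -0.2816, 0.0789]
tool_rot: [-1.352, 0.944, -0.947]
ft_force: [-3.1, -1.1, 5.1]
finger_gap: 0.0152
```

{"fn": "play_rows", "kwargs": {
  "rows": [
    [0,-0.005,0,0],
    [0,-0.012,0,0],
    [0,-0.025,0,0],
    [0,-0.045,0,0],
    [0,-0.07,0,0],
    [0,-0.1,0,0],
    [0,-0.13,0,0],
    [0,-0.14,0,0],
    [0,-0.14,0,0]
  ]
}}

```text
time_s: 17.73
ee_pos: [0.5348, -0.2817, 0.2195]
tool_rot: [-1.351, 0.943, -0.947]
ft_force: [-0.5, -0.3, -1.1]
finger_gap: 0.0149
```

```bash
sed -i 's/^F=np.array.*;B=/F=np.array([.5184,.0622,-.2539]);B=/' h.py; python3 prof.py 28.4; python3 -c "
from h import *
plan(pose(F,[(0,-40,215)])[0],F[2])"; python3 look.py c2 .535 -.2808 .19 50
```

```text
insul minus axis px (expect -0.3): [(201, np.float64(0.14)), (201, np.float64(0.24)), (202, np.float64(0.13)), (203, np.float64(-0.11)), (203, np.float64(-0.01)), (204, np.float64(-0.15)), (205, np.float64(-0.1)), (205, np.float64(-0.01)), (206, np.float64(-0.07)), (207, np.float64(-0.05)), (207, np.float64(0.05)), (208, np.float64(0.13)), (209, np.float64(0.01)), (209, np.float64(0.1)), (210, np.float64(-0.06)), (210, np.float64(0.03))]
shift mm [-295.1    4.3   81. ] spin options [np.float64(34.74), np.float64(-145.26)] pos [ 0.5342 -0.2814  0.2185] toolyawdeg 20.2 tool y [ 0.0028  0.0027 -1.    ] gap 0.0151 F [ 0.7 -0.5 -1.1] q7 1.039 t 17.775
top 398 186 7.84
scene 167 167 7.84
```

View pics/c2.png

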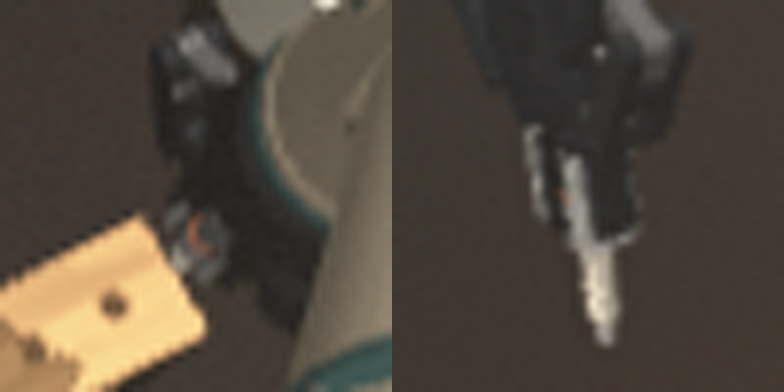

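{"fn": "play_rows", "kwargs": {
  "rows": [
    [-0.025,0,0.007,3],
    [-0.065,0,0.018,8],
    [-0.11,0,0.03,13],
    [-0.155,0,0.043,19],
    [-0.2,0,0.055,24],
    [-0.24,0,0.066,29],
    [-0.275,0.002,0.076,33],
    [-0.29,0.004,0.08,34.7],
    [-0.295,0.004,0.081,34.7],
    [-0.295,0.004,0.081,34.7],
    [-0.295,0.004,0.081,34.7]
  ]
}}

```text
time_s: 19.25
ee_pos: [0.5081, 0.0223, 0.2146]
tool_rot: [-1.075, 1.395, -1.393]
ft_force: [0.1, -0.4, 0.1]
finger_gap: 0.0152
```

```bash
python3 prof.py 28.9 ; python3 -c "
from h import *
plan(pose(F,[(0,-40,157)])[0],F[2])"
```

```text
insul minus axis px (expect -0.3): [(178, np.float64(0.68)), (179, np.float64(0.43)), (179, np.float64(0.44)), (180, np.float64(0.38)), (181, np.float64(0.35)), (181, np.float64(0.36)), (182, np.float64(0.49)), (182, np.float64(0.51)), (183, np.float64(0.54)), (184, np.float64(0.46)), (184, np.float64(0.47)), (185, np.float64(0.41)), (185, np.float64(0.42)), (186, np.float64(0.39))]
shift mm [-1.  57.7 -0.1] spin options [np.float64(179.94), np.float64(-0.06)] pos [0.5081 0.0223 0.2147] toolyawdeg -14.61 tool y [ 0.0014  0.0028 -1.    ] gap 0.0148 F [ 0.5  0.4 -0.6] q7 0.071 t 19.3
```

{"fn": "play_rows", "kwargs": {
  "rows": [
    [-0.0008,0.02,-0.0001,0],
    [-0.0008,0.045,-0.0001,0],
    [-0.0008,0.0575,-0.0001,0],
    [-0.0008,0.0575,-0.0001,0],
    [-0.0008,0.0575,-0.0001,0]
  ]
}}

```text
time_s: 19.92
ee_pos: [0.5089, 0.0229, 0.1578]
tool_rot: [-1.074, 1.394, -1.393]
ft_force: [-0.2, -0.6, -0.2]
finger_gap: 0.0153
```

```bash
python3 chk.py d1 -40 28.9; python3 prof.py 28.9
```

```text
shift mm [-0.3 46.9 -0.7] spin options [np.float64(179.92), np.float64(-0.08)] pos [0.5089 0.0229 0.1578] toolyawdeg -14.63 tool y [ 0.0026  0.0027 -1.    ] gap 0.0153 F [-0.2 -0.6 -0.2] q7 0.135 t 19.925
insul minus axis px (expect -0.3): [(195, np.float64(0.49)), (196, np.float64(0.52)), (196, np.float64(0.53)), (197, np.float64(0.56)), (198, np.float64(0.54)), (198, np.float64(0.56)), (199, np.float64(0.48)), (199, np.float64(0.5)), (200, np.float64(0.47)), (201, np.float64(0.85)), (201, np.float64(0.86)), (203, np.float64(-4.2)), (204, np.float64(-4.25)), (204, np.float64(-4.24))]
```

View pics/d1.png

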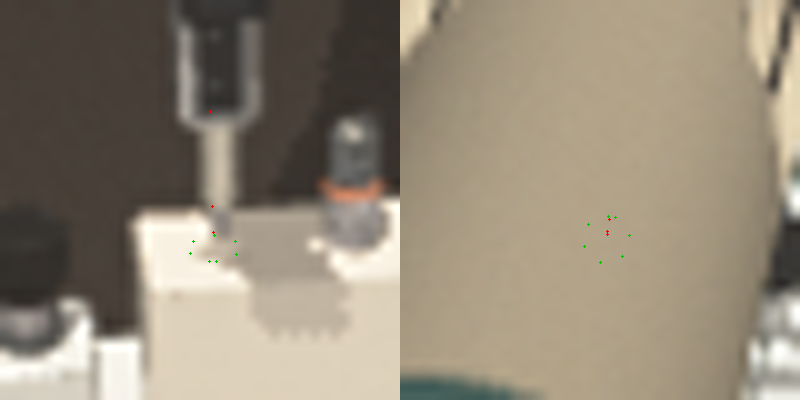

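{"fn": "play_rows", "kwargs": {
  "rows": [
    [0.0003,0.0,-0.0007,0],
    [0.0003,0.004,-0.0007,0],
    [0.0003,0.009,-0.0007,0],
    [0.0003,0.014,-0.0007,0],
    [0.0003,0.018,-0.0007,0],
    [0.0003,0.018,-0.0007,0]
  ]
}}

```text
time_s: 20.82
ee_pos: [0.5079, 0.0231, 0.1395]
tool_rot: [-1.074, 1.395, -1.393]
ft_force: [-0.1, 0.0, -0.9]
finger_gap: 0.0151
```

{"fn": "play_rows", "kwargs": {
  "rows": [
    [0,0.003,0,0],
    [0,0.006,0,0],
    [0,0.008,0,0],
    [0,0.01,0,0],
    [0,0.01,0,0]
  ]
}}

```text
time_s: 21.45
ee_pos: [0.5079, 0.0231, 0.1293]
tool_rot: [-1.074, 1.395, -1.393]
ft_force: [-0.4, 0.3, -1.3]
finger_gap: 0.0149
```

{"fn": "play_rows", "kwargs": {
  "rows": [
    [0,0.004,0,0],
    [0,0.008,0,0],
    [0,0.012,0,0],
    [0,0.016,0,0],
    [0,0.0175,0,0],
    [0,0.0175,0,0]
  ]
}}

```text
time_s: 22.2
ee_pos: [0.5078, 0.0231, 0.1117]
tool_rot: [-1.074, 1.395, -1.393]
ft_force: [0.1, -0.6, -1.0]
finger_gap: 0.0147
```

{"fn": "play_rows", "kwargs": {
  "rows": [
    [0,0.001,0,0],
    [0,0.0018,0,0],
    [0,0.0018,0,0],
    [0,0.0018,0,0]
  ]
}}

```text
time_s: 22.7
ee_pos: [0.508, 0.0231, 0.1107]
tool_rot: [-1.073, 1.395, -1.393]
ft_force: [-2.2, 1.3, 8.0]
finger_gap: 0.0146
```

Seated contact felt (8 N). Release and look.

{"fn": "play_rows", "kwargs": {
  "rows": [
    [0,0,0,0],
    [0,0,0,0],
    [0,0,0,0],
    [0,0,0,0]
  ],
  "claw": 0.5
}}

```text
time_s: 23.2
ee_pos: [0.5079, 0.0232, 0.1106]
tool_rot: [-1.074, 1.395, -1.393]
ft_force: [-0.6, 0.1, -0.8]
finger_gap: 0.0428
```

{"fn": "play_rows", "kwargs": {
  "rows": [
    [0,-0.015,0,0],
    [0,-0.04,0,0],
    [0,-0.06,0,0],
    [0,-0.07,0,0],
    [0,-0.07,0,0]
  ]
}}

```text
time_s: 23.82
ee_pos: [0.5082, 0.023, 0.1814]
tool_rot: [-1.072, 1.394, -1.393]
ft_force: [-0.1, 0.5, 0.1]
finger_gap: 0.0425
```

```bash
python3 chk.py d2 -40 28.9; python3 -c "
from h import *
plan(pose(F,[(0,-98,160)])[0],F[2])"; python3 look.py d3 .5 .0 .09 90
```

```text
shift mm [-0.2 70.5 -0.1] spin options [np.float64(179.94), np.float64(-0.06)] pos [0.5082 0.023  0.1814] toolyawdeg -14.61 tool y [ 0.0037  0.0036 -1.    ] gap 0.0425 F [-0.1  0.5  0.1] q7 0.112 t 23.825
shift mm [57.4 20.1  0.9] spin options [np.float64(179.93), np.float64(-0.07)] pos [0.5074 0.0231 0.1803] toolyawdeg -14.61 tool y [ 0.0014  0.0034 -1.    ] gap 0.0427 F [-0.2  1.1  0.2] q7 0.112 t 23.925
top 286 195 4.355555555555555
scene 244 153 4.355555555555555
```

View pics/d2.png

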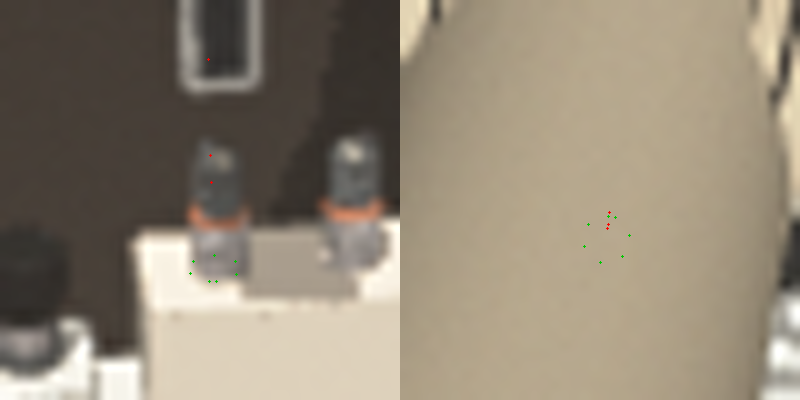

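View pics/d3.png

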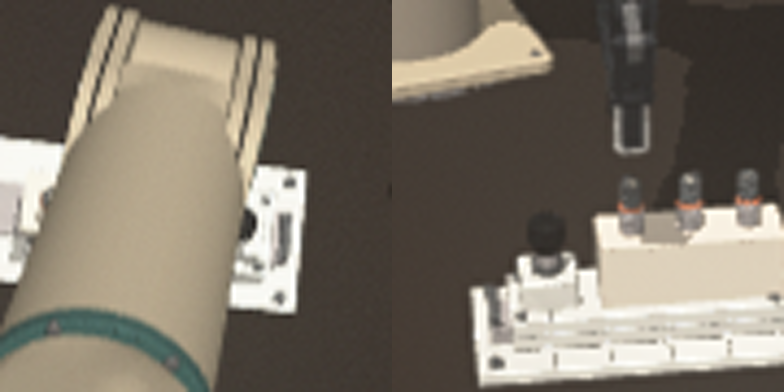

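{"fn": "play_rows", "kwargs": {
  "rows": [
    [0.02,0,0.0004,0],
    [0.045,0,0.0008,0],
    [0.0575,0,0.0009,0],
    [0.0575,0.02,0.0009,0],
    [0.0575,0.045,0.0009,0],
    [0.0575,0.06,0.0009,0],
    [0.0575,0.06,0.0009,0]
  ]
}}

```text
time_s: 24.9
ee_pos: [0.493, -0.0326, 0.1189]
tool_rot: [-1.077, 1.398, -1.391]
ft_force: [-0.0, -0.3, 0.5]
finger_gap: 0.0424
```

```bash
python3 -c "
from h import *
plan(pose(F,[(0,-98,90.5)])[0],F[2])"; python3 look.py e1 .494 -.032 .09 50
```

```text
shift mm [-0.  28.4  0.8] spin options [np.float64(179.92), np.float64(-0.08)] pos [ 0.493  -0.0326  0.1189] toolyawdeg -14.62 tool y [-0.0016  0.0034 -1.    ] gap 0.0424 F [-0.  -0.3  0.5] q7 0.292 t 24.9
top 316 216 7.84
scene 253 174 7.84
```

View pics/e1.png

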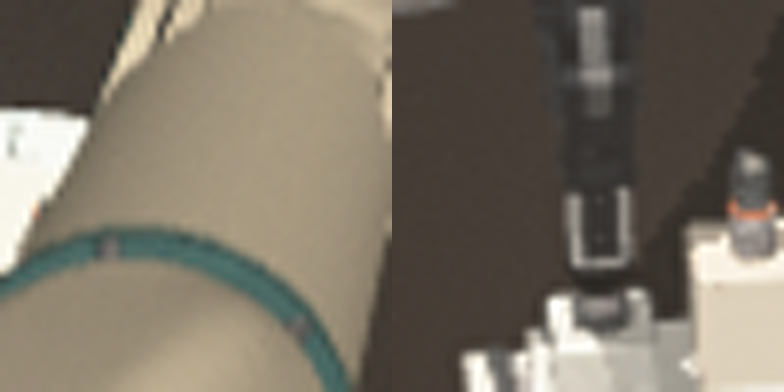

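Aligned with the knob (finger centre and knob centre both near column 600). Descend and close.

{"fn": "play_rows", "kwargs": {
  "rows": [
    [0,0.01,0.0008,0],
    [0,0.02,0.0008,0],
    [0,0.0275,0.0008,0],
    [0,0.0285,0.0008,0],
    [0,0.0285,0.0008,0]
  ]
}}

```text
time_s: 25.62
ee_pos: [0.4947, -0.033, 0.0915]
tool_rot: [-1.075, 1.396, -1.393]
ft_force: [0.6, -0.2, 0.8]
finger_gap: 0.0426
```

{"fn": "play_rows", "kwargs": {
  "rows": [
    [0,0,0,0],
    [0,0,0,0],
    [0,0,0,0],
    [0,0,0,0],
    [0,0,0,0],
    [0,0,0,0],
    [0,0,0,0]
  ],
  "claw": 0.0
}}

```text
time_s: 26.5
ee_pos: [0.4931, -0.0325, 0.0919]
tool_rot: [-1.076, 1.399, -1.39]
ft_force: [-4.0, 0.7, 6.1]
finger_gap: 0.0237
```

{"fn": "play_rows", "kwargs": {
  "rows": [
    [0,-0.003,0,0],
    [0,-0.006,0,0],
    [0,-0.009,0,0],
    [0,-0.0105,0,0],
    [0,-0.0105,0,0],
    [0,-0.0105,0,0]
  ]
}}

```text
time_s: 27.25
ee_pos: [0.4929, -0.0325, 0.1022]
tool_rot: [-1.076, 1.399, -1.39]
ft_force: [-0.3, -0.1, -11.8]
finger_gap: 0.0235
```

{"fn": "play_rows", "kwargs": {
  "rows": [
    [-0.004,0,0,0],
    [-0.01,0,0,0],
    [-0.017,0,0,0],
    [-0.024,0,0,0],
    [-0.031,0,0,0],
    [-0.036,0,0,0],
    [-0.039,0,0,0],
    [-0.04,0,0,0],
    [-0.04,0,0,0]
  ]
}}

```text
time_s: 28.38
ee_pos: [0.503, 0.0064, 0.1024]
tool_rot: [-1.076, 1.399, -1.39]
ft_force: [-0.7, -1.6, -11.5]
finger_gap: 0.0237
```

```bash
python3 -c "
from h import *
p=np.array([.4930,-.0325])+.04*np.array([.2512,.9679])
plan([*p,.0919],F[2])"; python3 look.py f1 .51 .02 .08 80
```

```text
shift mm [ 0.2 10.5  0.2] spin options [np.float64(179.92), np.float64(-0.08)] pos [0.503  0.0064 0.1024] toolyawdeg -14.62 tool y [-0.0025  0.005  -1.    ] gap 0.0237 F [ -0.7  -1.6 -11.5] q7 0.24 t 28.375
top 284 198 4.9
scene 257 161 4.9
```

View pics/f1.png

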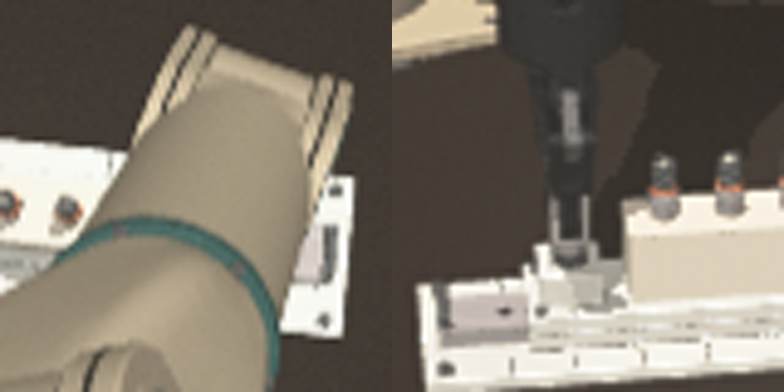

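{"fn": "play_rows", "kwargs": {
  "rows": [
    [0.0002,0.003,0.0002,0],
    [0.0002,0.006,0.0002,0],
    [0.0002,0.009,0.0002,0],
    [0.0002,0.0105,0.0002,0],
    [0.0002,0.0105,0.0002,0],
    [0.0002,0.0105,0.0002,0]
  ]
}}

```text
time_s: 29.22
ee_pos: [0.503, 0.0063, 0.0921]
tool_rot: [-1.076, 1.4, -1.389]
ft_force: [-1.8, -0.2, -6.1]
finger_gap: 0.0235
```

```bash
python3 -c "
from h import *
p=np.array([.4930,-.0325])+.04*np.array([.2512,.9679])
plan([*p,.0919],F[2])"; python3 look.py f2 .505 .02 .06 60
```

```text
shift mm [0.1 0.2 0.1] spin options [np.float64(179.92), np.float64(-0.08)] pos [0.503  0.0063 0.0921] toolyawdeg -14.63 tool y [-0.0025  0.0054 -1.    ] gap 0.0235 F [-1.8 -0.2 -6.1] q7 0.252 t 29.225
top 294 211 6.533333333333333
scene 266 176 6.533333333333333
```

View pics/f2.png

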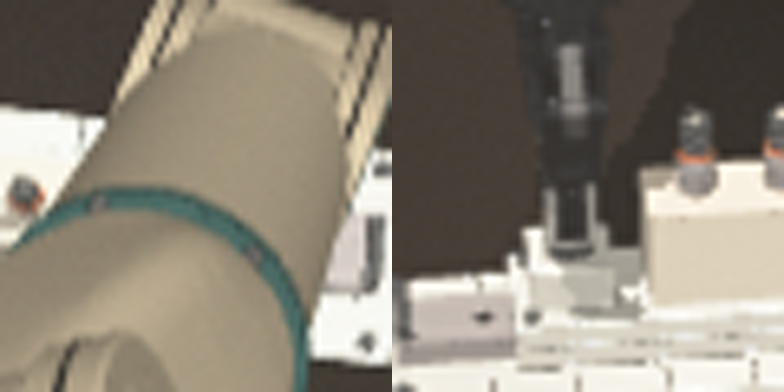

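{"fn": "play_rows", "kwargs": {
  "rows": [
    [0,0.0008,0,0],
    [0,0.0016,0,0],
    [0,0.0018,0,0],
    [0,0.0018,0,0]
  ]
}}

```text
time_s: 29.82
ee_pos: [0.5032, 0.0063, 0.0918]
tool_rot: [-1.074, 1.4, -1.389]
ft_force: [-5.4, -0.3, 12.9]
finger_gap: 0.0237
```

{"fn": "play_rows", "kwargs": {
  "rows": [
    [0,0,0,0],
    [0,0,0,0],
    [0,0,0,0]
  ]
}}

```text
time_s: 30.2
ee_pos: [0.5031, 0.0063, 0.092]
tool_rot: [-1.074, 1.4, -1.389]
ft_force: [-3.7, 0.7, 2.5]
finger_gap: 0.0241
```

```bash
python3 -c "
from h import *
plan([.503,.0062,.0919],F[2])"; python3 look.py g1 .53 .07 .09 80; python3 look.py g2 .53 -.05 .05 180
```

```text
shift mm [ 0.1  0.1 -0.1] spin options [np.float64(179.9), np.float64(-0.1)] pos [0.5031 0.0063 0.092 ] toolyawdeg -14.64 tool y [-0.0016  0.0067 -1.    ] gap 0.0241 F [-3.7  0.7  2.5] q7 0.254 t 30.2
top 268 194 4.9
scene 275 158 4.9
top 254 140 2.1777777777777776
scene 187 128 2.1777777777777776
```

View pics/g1.png

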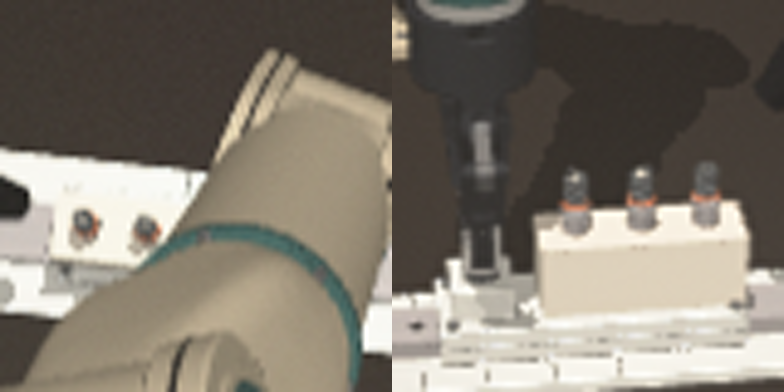

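View pics/g2.png

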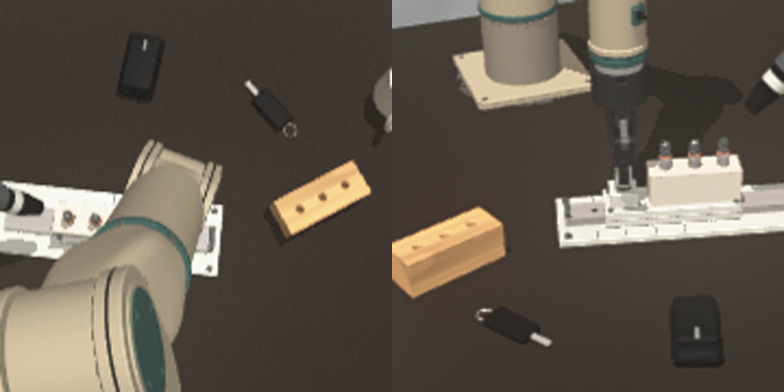

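```bash
python3 -c "
from bench import bot
print(bot.job_done());s=bot.get_state();print(s['ee_pos'],s['ft_force'],s['finger_gap'])"
```

```text
the job is handed in; nothing more can be done
None
the job is handed in; nothing more can be done
```

I moved plug 2 into pocket 2 and plug 3 into pocket 3. Then I pulled the knob up, moved the carriage one hole towards the microscope, let the pin down and pressed it home. The job was handed in at about 30 s with the gripper still holding the knob; the interface gives no verdict.

**Plugs:** Each went into its pocket with almost no side force. I felt contact with the nest (4 N for plug 2, 8 N for plug 3) at the expected height before letting go. The last pictures show all three plugs upright at equal height.

**Pin and carriage:** The lift was about 10 mm, against roughly 11.8 N. The carriage then moved about 40 mm. On the way down the gripper came back to within 0.1 mm of its starting height, and it was pressing down with 2.5 N at the end.

**Other things on the desk:** The mouse and car key stand where they were, and so does the mug as far as it shows. The plug socket was outside the last close-ups, but I never moved near it.

**Disagreements:**
- The camera positions were about 1.7 mm off the arm's in each direction at the slide. I corrected this from the arm's pose where plug 2 went in.
- The finger gap read about 15 mm on the 18 mm flange and 24 mm on the 26 mm knob, but both grips held.
- I did not measure the pin lift directly. I judged it from gripper height and force.

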